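# Back the coating spindle off one ratchet notch

### The arm

A 6-joint arm with a two-finger parallel gripper is mounted at the origin on the work surface. World frame = base frame: x ahead of the robot, y to its left, z up, the work surface at z = 0. Lengths are in m, angles in degrees, forces in N, time in s.
With the tool pointing down it reaches from about 0.275 to 0.975 m from the base axis. Payload 8.4 kg.
Tool frame: the origin (TCP) lies at the very end of the fingers, on their centre line; the grasp point (between the pads) lies 19 mm behind it; z points along the fingers, x is the direction in which the jaws open and shut, and the axes are right-handed (so a half turn about z gives the same grasp; the last joint's range is limited). The gripper opens to 92 mm and grips with 3 to 60 N. Pads are 20 mm wide; open, the fingers measure 128 mm over their backs; the gripper's body (75 mm by 189 mm) begins 69 mm behind the grasp point.
Start: joints at [-64.366, 20.225, 93.587, -0, 66.188, -0.138], TCP at [0.272, -0.563, 0.215] pointing down, gripper open.
Joint ranges: [-150.9, 150.9], [-52.94, 120.26], [3.33, 152.33], [-74.26, 254.26], [0, 154.13], [-172.89, 172.89]. Speed limits (degrees/s): [127.2, 127.2, 159.86, 180, 180, 180].

### API

Orientations are given as [roll, pitch, yaw] about the fixed x, y, z axes, in that order (R = Rz(yaw) Ry(pitch) Rx(roll)).
In Python, from bench import bot, viewer, order gives the robot as it stands. The module is installed in compiled form; this text tells all that it offers.
- The arm moves only by the tool apply_moves, never from a script. Its argument "increments" is a list of rows, each a list of 2 entries, a list of its own where there are three numbers: the shift along the tool's x, y, z in mm, then the turn about the tool's z in rad. In form: [[[tx, ty, tz], roll], ...]. A call has 1 to 20 rows; each row shifts and turns the pose as measured when the row begins, along the tool's axes as they then stand; what a row does not reach is not made up. A row lasts 1/12 s, in which the tool goes at most 41.7 mm and 7.16 degrees, less where a joint would pass 70% of its speed; a pose out of reach is approached as far as the arm can. A call with a gripper value outside its range is refused whole. "fingers" is the finger opening in mm, from 0 to 91.9, set as the call begins (left out, the last holds). The fingers move at their own pace and stop on an object; "grip_force" is the grip in N (left out, the last holds). Time passes only in rows, so rows that do not move let the fingers close. It gives the time, the measured TCP pose, the force and the opening at its end, in the units of the state.
- bot.state(): the state, without advancing time (a new reading comes with each control period).
- viewer.get_image(name): name is "side" or "top"; returns the picture (400x640x3 uint8, red, green, blue); there is no depth.
- viewer.camera_model(name): a dict with "camera_matrix" (3x3 intrinsics, pixels), "distortion" ([k1, k2, p1, p2, k3] as OpenCV has them; the pictures are not rectified), "pose" (4x4, takes a point from camera to world coordinates). Camera axes: x right, y up, looking along -z (the intrinsics and any distortion apply to the point x, -y, -z); pixel columns grow to the right and rows downward; lengths in m; the calibration is good to about 2 mm. A picture is of the moment at which its call begins. camera_model takes no time and is no camera call.
- order.job_done(): hands the job in, once; it reports no verdict.
The state is a dict: "clock": time; "qpos": joint angles; "qd": joint speeds; "joint_torque": joint torques, N m; "tcp_pos": TCP position; "ee_rot": TCP orientation; "wrist_force": force on the tool from outside, world axes, zero at the start; "wrist_torque": the same for the moment, N m; "gripper_width": finger opening in m.
Only numpy, scipy, OpenCV 4.12 (cv2) and the standard library are available. Lean on these libraries where they do the work, as an engineer would, in place of code of your own. Each camera call takes 0.05 s, during which the arm holds its last target.

### The job

The freshly coated blank on the spindle has to go back one notch. With a fingertip, lift the red ratchet pawl by its yellow-knobbed thumb lever until it falls back and stays up; then push the star handle so that the wheel turns backward (its top going towards the pawl's pivot) by exactly one tooth, and tip the pawl down again so that it sits fully in the next notch. Only push, do not pick anything up; keep off the wet blank and leave the bottles, cup and brush where they are.

Things in the scene. Friction and masses are not known exactly. Their poses are not given: they have to be found in the camera images.
- stand: Grey spindle stand, fixed. Origin: on the bench right under the ratchet wheel; x along the spindle (115 mm up) from star handle to blank, y left seen from the handle end, z up. Coordinates in these things are in this frame, mm. Base 285 (x -107 to 178) x 200 x 12; posts up to 46 wide, 139 high at x=-36, 30, 158; pawl post 20 (y) x 12 (x 12 to 24), 186 high, at y=62.
- wheel_centre (a point): Point on the spindle axis at the middle of the brass ratchet wheel: x=0, y=0, z=115, fixed to the stand. The wheel is 14 thick, with 10 saw teeth (one notch = 36 deg = 0.628 rad), root radius 48, tip radius 60. The star handle at x=-70 turns with it: 4 round spokes 10 thick, 90 deg apart, each with a 22 mm ball knob centred 85 from the axis.
- wheel (a joint): Turn of wheel, handle and blank about the stand's +x, rad. Falls as the wheel goes backward (top moves to the stand's +y). Starts at 0.08 to 0.15. Pawl down in the starting notch: play 0 to 0.25, no way back past 0. Next notch back: -0.60 to -0.34 (lowered pawl lands on a tooth tip below -0.61, part way up a tooth's back above -0.34). Friction about 1 N at a knob; stays where left.
- pawl (a joint): Lift angle of the red pawl about its pivot, rad. 0 = down, seated in a notch (the start; also its stop, nose just short of the root); over 0.2 = clear of the teeth; 1.57 = arm upright; 1.85 = laid back on its stop. Falls down by its weight if left below 1.0, stays laid back if left above 1.25. Moving it takes about 1 N.
- pawl_pivot (a point): Point on the pawl's hinge axis (parallel to the stand's x) in the wheel's plane: x=0, y=62, z=181 in the stand frame. Fixed to the stand.
- yellow_knob (a point): Centre of the yellow ball (18 mm) on the end of the pawl's thumb lever, a 10 mm steel rod; 50 mm from the pivot. Pawl down: the lever stands up, leaning 20 deg to -y; pushing it to +y lifts the pawl. Pawl laid back: it lies nearly level, pointing to +y. The lever is 70 deg from the pawl arm.
- pawl_end (a point): Centre of the red pawl arm near its end, above the nose, 62 mm from the pivot; arm 12 thick, 14 wide (x). Pawl down: arm level, pointing to -y, the nose (6 thick, reaching 16 below the arm's centre line) among the teeth. Laid back: arm points up, leaning 16 deg to +y; pushing it to -y tips the pawl down again.
- orange_knob (a point): Centre of the orange ball knob (22 mm) on the end of the uppermost spoke, 85 mm from the spindle axis, at x=-70 in the stand frame; its angle from vertical towards +y is -0.314 - wheel (rad). The other three knobs are black.
- blank: The wet-coated wood and blue resin cylinder, 46 mm diameter, x 55 to 143 in the stand frame, on the spindle axis, turning with the wheel. Not to be touched. Origin: on the spindle axis in the wheel's plane.
- bottle_clear: Clear-white squeeze bottle with red nozzle, 56 mm diameter, 165 high, standing loose. Origin: centre of its underside. Leave alone.
- bottle_amber: Amber squeeze bottle with red nozzle, 56 mm diameter, 165 high, standing loose. Origin: centre of its underside. Leave alone.
- cup: Clear mixing cup, 68 mm across, 40 high, loose on the 28 mm high bench scale. Origin: centre of its underside. Leave alone.
- brush: Flat brush, 200 mm long, 42 wide, 20 high, lying loose on the bench. Origin: on the bench under its middle. Leave alone.

How it is judged (in metres and radians):
On the way, in this order (a step that is already met when the one before it is completed fails the run):
1. the pawl is lifted and laid back, before the wheel is turned (value of joint pawl above 1.4 rad and value of joint wheel above -0.15 rad), for 0.2 s.
2. then the wheel is pushed back to the next notch (value of joint wheel between -0.72 and -0.22 rad), for 0.2 s.
At the end, for the whole second after the job is handed in: The pawl is down in the notch one tooth back (pawl under 0.06 rad, wheel between -0.69 and -0.22 rad) and both are at rest (value of joint pawl below 0.06 rad and value of joint wheel between -0.69 and -0.22 rad and velocity of joint wheel between -0.05 and 0.05 rad/s and velocity of joint pawl between -0.05 and 0.05 rad/s); the robot touches nothing.
It fails at once if the wet blank is touched (contact force between blank and the fingers above 0.3 N or contact force between blank and the arm above 0.3 N).
It fails at once if the bottle clear is moved, lifted or tipped (distance of bottle_clear from where it was at the start of the episode above 0.02 m or angle between bottle_clear's own z axis and vertical above 0.3 rad).
It fails at once if the bottle amber is moved, lifted or tipped (distance of bottle_amber from where it was at the start of the episode above 0.02 m or angle between bottle_amber's own z axis and vertical above 0.3 rad).
It fails at once if the cup is moved, lifted or tipped (distance of cup from where it was at the start of the episode above 0.02 m or angle between cup's own z axis and vertical above 0.3 rad).
It fails at once if the brush is moved, lifted or tipped (distance of brush from where it was at the start of the episode above 0.02 m or angle between brush's own z axis and vertical above 0.3 rad).
It also fails if it takes over 48 s, if anything falls off the work surface, if the arm or the gripper's body presses on something with over 40 N, if the wrist force passes 120 N, or if a joint passes its speed limit or range.

## Working session

There is one attempt and no reset: what is moved stays moved. The work goes in short steps, Python scripts to look and compute and a tool call to move; the robot and the scene stay as the last step left them, time stands still between calls to the robot, and variables do not carry over. Pictures are saved under pics/ and viewed, and the job is handed in when it is done.

Besides the shell and the picture viewer there is one more tool, called as name([rows], argument=value, ...), one row to a line, values as JSON. apply_moves: Moves the arm, as the interface text tells. Its arguments: {"type":"object","properties":{"increments":{"type":"array","items":{"type":"array"}},"fingers":{"type":"number"},"grip_force":{"type":"number"}},"required":["increments"]}

```bash
mkdir -p pics
python3 - <<'E'
from bench import bot, viewer
import cv2
for n in ("side","top"):
    im=viewer.get_image(n); cv2.imwrite(f"pics/{n}0.png",im[:,:,::-1])
    print(n,viewer.camera_model(n))
print(bot.state())
E
```

```text
side {'camera_matrix': array([[460.45230257,   0.        , 319.37867047],
       [  0.        , 460.45230257, 197.78463882],
       [  0.        ,   0.        ,   1.        ]]), 'distortion': array([-0.07765354,  0.        ,  0.        ,  0.        ,  0.        ]), 'pose': array([[-0.9538366 ,  0.22864611, -0.19472209,  0.35585377],
       [-0.30013986, -0.70290392,  0.64485823,  0.73111722],
       [ 0.0105734 ,  0.67353325,  0.7390813 ,  1.02076703],
       [ 0.        ,  0.        ,  0.        ,  1.        ]])}
top {'camera_matrix': array([[411.9439141 ,   0.        , 317.33886097],
       [  0.        , 411.9439141 , 199.42868745],
       [  0.        ,   0.        ,   1.        ]]), 'distortion': array([-0.05298034,  0.        ,  0.        ,  0.        ,  0.        ]), 'pose': array([[-0.02142159,  0.99520464, -0.09544021,  0.46222842],
       [-0.99971237, -0.02235225, -0.00869271, -0.00178992],
       [-0.01078432,  0.09522655,  0.99539721,  1.16480288],
       [ 0.        ,  0.        ,  0.        ,  1.        ]])}
{'clock': 0.1, 'qpos': array([-6.43662459e+01,  2.02587785e+01,  9.36247580e+01,  2.67921733e-04,
        6.61890781e+01, -1.38818223e-01]), 'qd': array([ 0.13169104, -0.15838565, -0.08043582, -0.01436473,  0.04258132,
        0.07633683]), 'joint_torque': array([-5.25736596e-04, -5.94906628e+01, -3.34929264e+01,  6.99115545e-02,
        1.84392021e-02, -1.34267117e-05]), 'tcp_pos': array([ 0.2715417 , -0.56242463,  0.21393637]), 'ee_rot': array([-1.79999579e+02,  7.26137839e-02, -6.42275358e+01]), 'wrist_force': array([ 1.43695488, -0.83548074,  0.25543182]), 'wrist_torque': array([-0.00971111, -0.03251649,  0.01083399]), 'gripper_width': 0.09181953950658737}
```

View pics/side0.png

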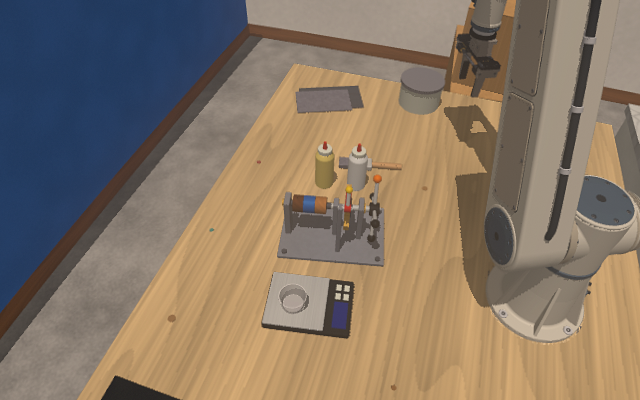

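View pics/top0.png

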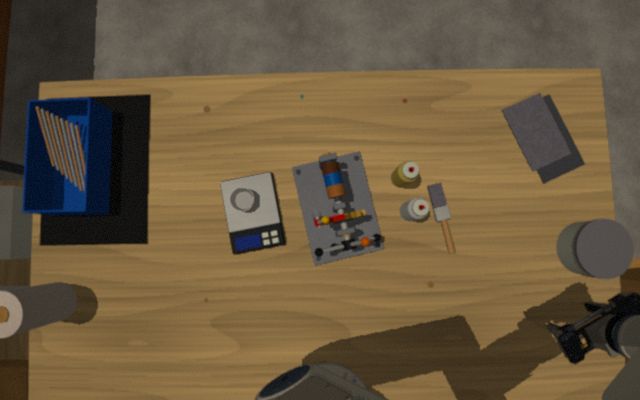

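Run:
```python
import cv2
a=cv2.imread("pics/side0.png")[130:280,260:410]; cv2.imwrite("pics/side0c.png",cv2.resize(a,None,fx=4,fy=4,interpolation=cv2.INTER_CUBIC))
a=cv2.imread("pics/top0.png")[145:270,285:470]; cv2.imwrite("pics/top0c.png",cv2.resize(a,None,fx=4,fy=4,interpolation=cv2.INTER_CUBIC))
```

```text
(no output)
```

View pics/side0c.png

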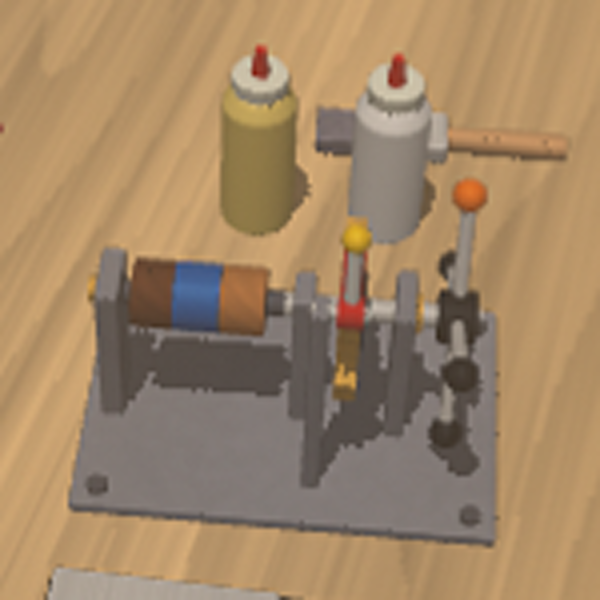

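View pics/top0c.png

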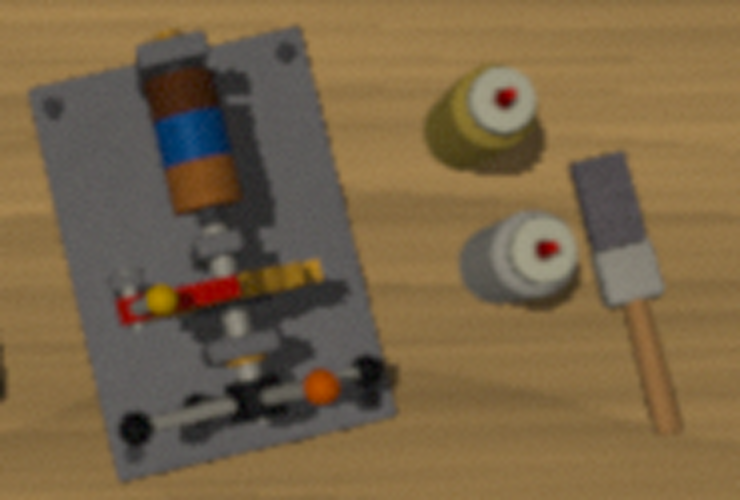

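```bash
cat > h.py <<'E'
import numpy as np, cv2
from bench import viewer
def proj(name,P):
    m=viewer.camera_model(name); T=np.linalg.inv(m["pose"])
    c=(T[:3,:3]@np.atleast_2d(P).T).T+T[:3,3]
    c=c*[1,-1,-1]
    return cv2.projectPoints(c,np.zeros(3),np.zeros(3),m["camera_matrix"],m["distortion"])[0].reshape(-1,2)
def S2W(p,P):
    c,s=np.cos(p[2]),np.sin(p[2]); P=np.atleast_2d(P)/1000.
    return np.c_[p[0]+c*P[:,0]-s*P[:,1],p[1]+s*P[:,0]+c*P[:,1],P[:,2]]
def yk(pawl): a=np.radians(20)-pawl; return [0,62-50*np.sin(a),181+50*np.cos(a)]
def pe(pawl): return [0,62-62*np.cos(pawl),181+62*np.sin(pawl)]
def knob(w,k=0): a=-0.314-w+k*np.pi/2; return [-70,85*np.sin(a),115+85*np.cos(a)]
E
cat > fit.py <<'E'
from h import *
from scipy.optimize import least_squares
co=lambda o,p:(np.array(p)+0.5)/4-0.5+np.array(o)
C=[[178,100,12],[178,-100,12],[-107,-100,12],[-107,100,12]]
def pts(w): return C+[yk(0),knob(w),knob(w,1)]
to=co((285,145),[(30,92),(300,28),(397,412),(122,480),(162,299),(321,387),(135,429)])
si=co((260,130),[(72,507),(495,543),(357,237),(470,195),(460,376)])
def r(p):
    W=S2W(p,pts(p[3])); a=proj("top",W)-to; b=proj("side",W)[[0,3,4,5,6]]-si
    return np.r_[a.ravel(),b.ravel()]
s=least_squares(r,[0.45,-0.05,0.2,0.1]); print(s.x,np.degrees(s.x[2])); print(s.fun.reshape(-1,2).round(1))
p=s.x
for n,q in [("yk0",yk(0)),("yk1.85",yk(1.85)),("pe1.85",pe(1.85)),("orange",knob(p[3])),("pivot",[0,62,181])]: print(n,S2W(p,q).round(4))
E
python3 fit.py
```

```text
[ 0.51517631 -0.05370037  0.21315099  0.09243439] 12.212652342873092
[[-1.4 -1. ]
 [-0.4 -1.3]
 [ 0.1  0.8]
 [-1.1  0.7]
 [-0.2  0.2]
 [-0.6  0.1]
 [-0.2  0.1]
 [-0.8 -1.7]
 [ 0.6 -2. ]
 [ 0.4  0. ]
 [ 0.4 -0.3]
 [ 0.7 -0.5]]
yk0 [[ 0.5057 -0.0098  0.228 ]]
yk1.85 [[0.4915 0.0556 0.1845]]
pe1.85 [[0.4984 0.0236 0.2406]]
orange [[ 0.4539 -0.1014  0.1931]]
pivot [[0.5021 0.0069 0.181 ]]
```

apply_moves([
  [[0,0,-5],-0.121],
  [[0,0,-5],-0.121],
  [[0,0,-5],-0.121],
  [[0,0,-5],-0.121],
  [[0,0,-5],-0.121],
  [[0,0,-5],-0.121],
  [[0,0,-5],-0.121],
  [[0,0,-5],-0.121],
  [[0,0,-5],-0.121],
  [[0,0,0],-0.121],
  [[0,0,0],-0.121],
  [[0,0,0],0],
], fingers=0, grip_force=20)

```text
clock: 1.1
tcp_pos: [0.27, -0.5593, 0.2555]
ee_rot: [-179.3, 0.1, 14.7]
wrist_force: [-0.6, 0.2, -0.8]
gripper_width: 0.014
```

```bash
cat > st.py <<'E'
from h import *
from bench import bot
p=[0.51518,-0.0537,0.21315]
s=bot.state(); d=s["tcp_pos"]-np.array([p[0],p[1],0]); c,q=np.cos(p[2]),np.sin(p[2])
print("t",s["clock"],"stand mm",(1000*np.array([c*d[0]+q*d[1],-q*d[0]+c*d[1],d[2]])).round(1),"rpy",s["ee_rot"].round(2),"F",s["wrist_force"].round(2),"w",s["gripper_width"],"q",s["qpos"].round(1))
E
python3 st.py
```

```text
t 1.1 stand mm [-346.5 -442.3  255.5] rpy [-1.7932e+02  1.3000e-01  1.4670e+01] F [-0.58  0.24 -0.77] w 0.013971730667093204 q [-64.4  18.3  91.    0.   71.4 -79. ]
```

apply_moves([
  [[23,-30,0],0.043],
  [[23,-30,0],0],
  [[23,-30,0],0],
  [[23,-30,0],0],
  [[23,-30,0],0],
  [[23,-30,0],0],
  [[23,-30,0],0],
  [[23,-30,0],0],
  [[23,-30,0],0],
  [[23,-30,0],0],
  [[23,-30,0],0],
  [[23,-30,0],0],
  [[0,0,0],0],
  [[0,0,0],0],
])

```text
clock: 2.27
tcp_pos: [0.4781, -0.1348, 0.2547]
ee_rot: [-179.2, 0.3, 8.3]
wrist_force: [0.1, -0.4, -0.0]
gripper_width: 0.0006
```

```bash
python3 st.py
```

```text
t 2.2667 stand mm [-53.4 -71.4 254.7] rpy [-179.17    0.32    8.25] F [ 0.09 -0.43 -0.03] w 0.0005692042840023455 q [-16.4   6.8 105.8   0.7  68.  -24.9]
```

apply_moves([
  [[14,-17,0],-0.06],
  [[14,-19,0],0],
  [[13,-20,0],0],
  [[12,-19,0],0],
  [[0,0,0],0],
  [[0,0,0],0],
])

```text
clock: 2.77
tcp_pos: [0.5154, -0.053, 0.2542]
ee_rot: [-179.2, 0.5, 10.7]
wrist_force: [0.2, -0.5, -0.1]
gripper_width: 0.0006
```

```bash
python3 st.py
```

```text
t 2.7667 stand mm [  0.4   0.6 254.2] rpy [-179.21    0.48   10.69] F [ 0.22 -0.45 -0.06] w 0.0005770219425965379 q [ -6.5   8.8 103.5   0.7  68.4 -17.4]
```

apply_moves([
  [[0,0,15],-0.025],
  [[0,0,15],0],
  [[0,0,14],0],
  [[0,0,0],0],
  [[0,0,0],0],
])

```text
clock: 3.18
tcp_pos: [0.5131, -0.0593, 0.2092]
ee_rot: [-179.3, 0.5, 11.5]
wrist_force: [-0.4, 0.1, 0.3]
gripper_width: 0.0005
```

```bash
python3 st.py
cat > snap.py <<'E'
import sys,cv2,numpy as np
from bench import viewer
t=sys.argv[1]
f=5
a=viewer.get_image("side")[150:260,300:400]; b=viewer.get_image("top")[180:260,290:400]
a=cv2.resize(a,None,fx=4,fy=4,interpolation=cv2.INTER_CUBIC);b=cv2.resize(b,None,fx=3.6,fy=3.6,interpolation=cv2.INTER_CUBIC)
o=np.zeros((440,800,3),np.uint8);o[:440,:400]=a;o[:288,402:402+396]=b[:288,:396]
cv2.imwrite(f"pics/{t}.png",o[:,:,::-1])
E
python3 snap.py s1
```

```text
t 3.1833 stand mm [ -3.2  -5.1 209.2] rpy [-179.31    0.49   11.5 ] F [-0.37  0.09  0.26] w 0.0005375733838645681 q [ -7.1  11.3 106.6   0.6  62.8 -18.9]
```

View pics/s1.png

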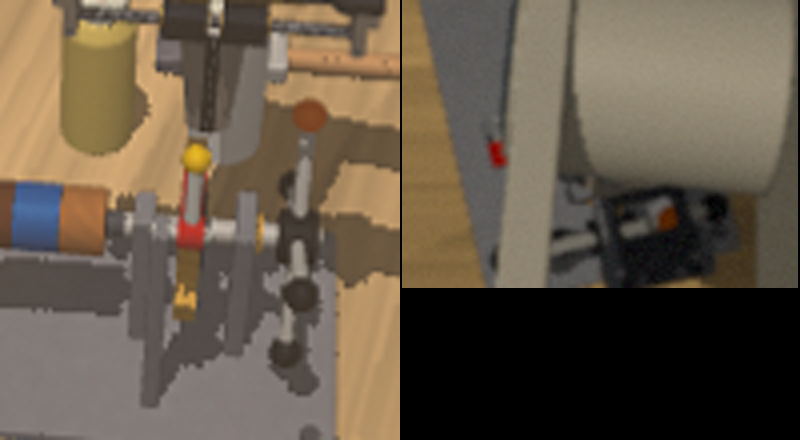

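apply_moves([
  [[1,-10,0],-0.012],
  [[1,-10,0],0],
  [[1,-8,0],0],
  [[0,-7,0],0],
  [[0,-7,0],0],
  [[0,-7,0],0],
  [[0,-7,0],0],
  [[0,-7,0],0],
  [[0,-7,0],0],
  [[0,-7,0],0],
  [[0,0,0],0],
])

```text
clock: 4.2
tcp_pos: [0.5, 0.0252, 0.214]
ee_rot: [-179.4, 0.1, 12.3]
wrist_force: [0.2, 0.5, -0.1]
gripper_width: 0.0005
```

```bash
python3 st.py; python3 snap.py s2
```

```text
t 4.2 stand mm [  1.9  80.3 214. ] rpy [-1.7939e+02  1.5000e-01  1.2270e+01] F [ 0.21  0.46 -0.08] w 0.0005216626934789483 q [  2.3   9.3 108.4   0.6  62.6 -10.3]
```

View pics/s2.png

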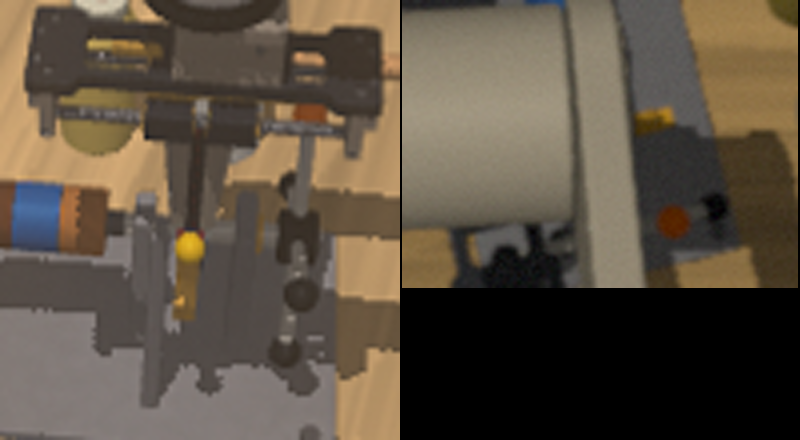

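Run:
```python
from h import *
p=[0.51518,-0.0537,0.21315]
for a in (0,.8,1,1.2,1.3,1.4,1.5,1.6,1.7,1.85): print(a,((proj("side",S2W(p,yk(a)))[0]-[300,150])*4).round(0),((proj("side",S2W(p,pe(a)))[0]-[300,150])*4).round(0))
```

```text
0 [197. 156.] [196. 155.]
0.8 [194. 206.] [199. 127.]
1 [193. 223.] [199. 130.]
1.2 [191. 240.] [199. 136.]
1.3 [191. 249.] [199. 141.]
1.4 [190. 257.] [198. 147.]
1.5 [189. 265.] [198. 154.]
1.6 [189. 273.] [197. 161.]
1.7 [188. 280.] [197. 170.]
1.85 [187. 289.] [196. 183.]
```

apply_moves([
  [[0,-7,2],0],
  [[0,-7,2],0],
  [[0,-5,0],0],
  [[0,0,0],0],
  [[0,0,0],0],
  [[0,0,0],0],
])

```text
clock: 4.8
tcp_pos: [0.4958, 0.0443, 0.2094]
ee_rot: [-179.4, 0.2, 12.2]
wrist_force: [0.4, -0.7, 0.6]
gripper_width: 0.0004
```

```bash
python3 st.py; python3 snap.py s3
```

```text
t 4.8 stand mm [  1.8  99.9 209.4] rpy [-179.42    0.18   12.22] F [ 0.38 -0.67  0.63] w 0.00040592719014145086 q [  4.5   9.3 109.    0.6  62.   -8. ]
```

View pics/s3.png

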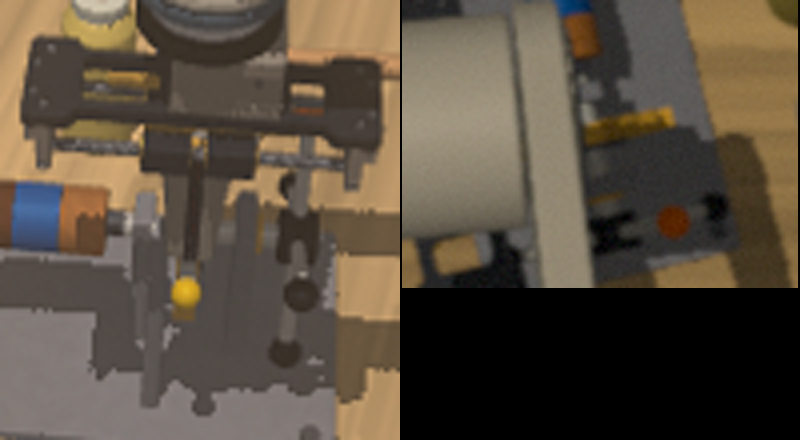

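apply_moves([
  [[0,-6,-5],0],
  [[0,0,-22],0],
  [[0,0,-22],0],
  [[0,0,-16],0],
  [[-10,0,0],0],
  [[-20,20,0],0],
  [[-20,25,0],0],
  [[-20,25,0],0],
  [[-3,25,0],0],
  [[0,25,0],0],
  [[0,25,0],0],
  [[0,20,0],0],
  [[0,0,0],0],
  [[0,0,0],0],
])

```text
clock: 6.07
tcp_pos: [0.4474, -0.1309, 0.2723]
ee_rot: [-179.3, 0.4, 12.2]
wrist_force: [0.9, 0.0, -0.1]
gripper_width: 0.0005
```

```bash
python3 st.py; python3 snap.py s4
```

```text
t 6.0667 stand mm [-82.6 -61.1 272.3] rpy [-179.29    0.37   12.18] F [ 0.88  0.02 -0.06] w 0.0004599540477153346 q [-16.8   2.9 107.8   0.5  69.9 -29.2]
```

View pics/s4.png

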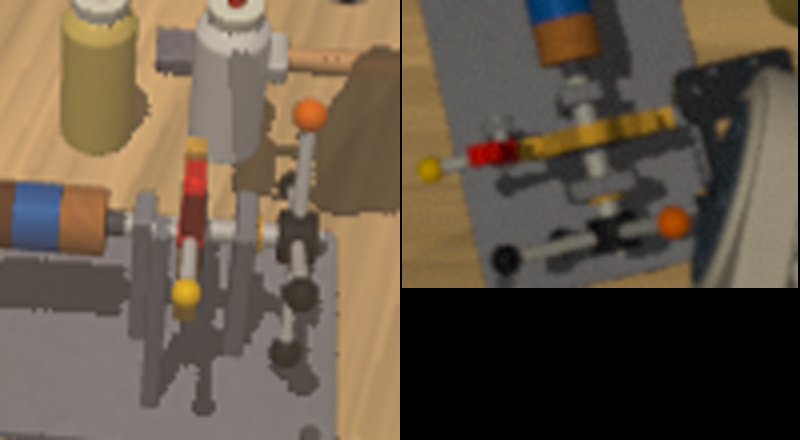

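apply_moves([
  [[4,3,20],0],
  [[3,2,22],0],
  [[1,0,22],0],
  [[0,0,20],0],
  [[0,0,0],0],
  [[0,0,0],0],
])

```text
clock: 6.67
tcp_pos: [0.4556, -0.126, 0.1867]
ee_rot: [-179.3, 0.2, 12.6]
wrist_force: [-1.3, -0.3, 0.1]
gripper_width: 0.0003
```

```bash
python3 st.py; python3 snap.py s5
```

```text
t 6.6667 stand mm [-73.5 -58.1 186.7] rpy [-179.3     0.18   12.6 ] F [-1.33 -0.27  0.13] w 0.00025491048765032177 q [-16.    8.7 113.    0.6  58.8 -29. ]
```

View pics/s5.png

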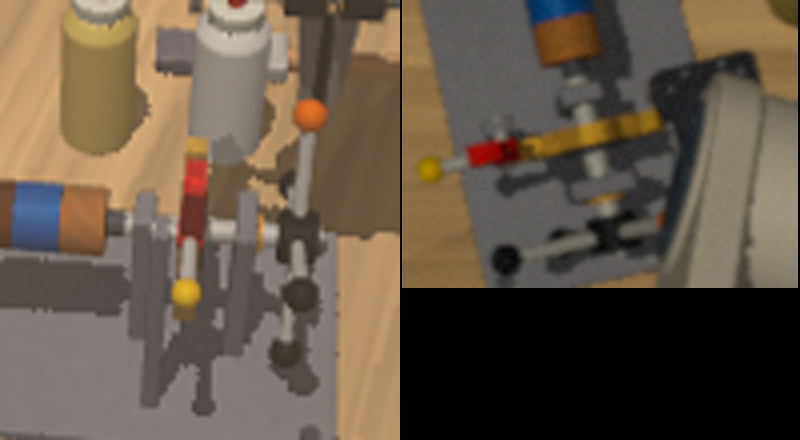

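apply_moves([
  [[0,-5,0],0],
  [[0,-5,0],0],
  [[0,-5,0],0],
  [[0,-5,0],0],
  [[0,-5,0],0],
  [[0,-5,0],0],
  [[0,-5,0],0],
  [[0,-5,0],0],
  [[0,-4,0],0],
  [[0,0,0],0],
  [[0,0,0],0],
])

```text
clock: 7.68
tcp_pos: [0.4487, -0.0791, 0.1935]
ee_rot: [-179.6, -0.4, 12.7]
wrist_force: [-0.6, -0.4, 1.6]
gripper_width: 0.0006
```

```bash
python3 st.py; python3 snap.py s6
python3 - <<'E'
from h import *
p=[0.51518,-0.0537,0.21315]
for a in (.1,-.2,-.3,-.34,-.4,-.47,-.53,-.6): print(a,[((proj("side",S2W(p,knob(a,k)))[0]-[300,150])*4).round(0) for k in (0,1)],[((proj("top",S2W(p,knob(a,k)))[0]-[290,180])*3.6+[402,0]).round(0) for k in (0,1)])
E
```

```text
t 7.6833 stand mm [-70.4 -10.7 193.5] rpy [-179.63   -0.39   12.65] F [-0.57 -0.38  1.65] w 0.0006179577845095881 q [-10.6   6.2 114.9   0.6  58.6 -23.5]
0.1 [array([310., 112.]), array([301., 292.])] [array([670., 221.]), array([504., 259.])]
-0.2 [array([311., 132.]), array([297., 325.])] [array([635., 230.]), array([495., 260.])]
-0.3 [array([311., 141.]), array([296., 334.])] [array([622., 233.]), array([494., 260.])]
-0.34 [array([311., 145.]), array([295., 337.])] [array([617., 234.]), array([494., 260.])]
-0.4 [array([311., 152.]), array([295., 342.])] [array([609., 236.]), array([495., 260.])]
-0.47 [array([311., 159.]), array([294., 347.])] [array([600., 238.]), array([496., 259.])]
-0.53 [array([310., 166.]), array([293., 350.])] [array([593., 240.]), array([497., 258.])]
-0.6 [array([310., 175.]), array([292., 354.])] [array([584., 242.]), array([499., 258.])]
```

View pics/s6.png

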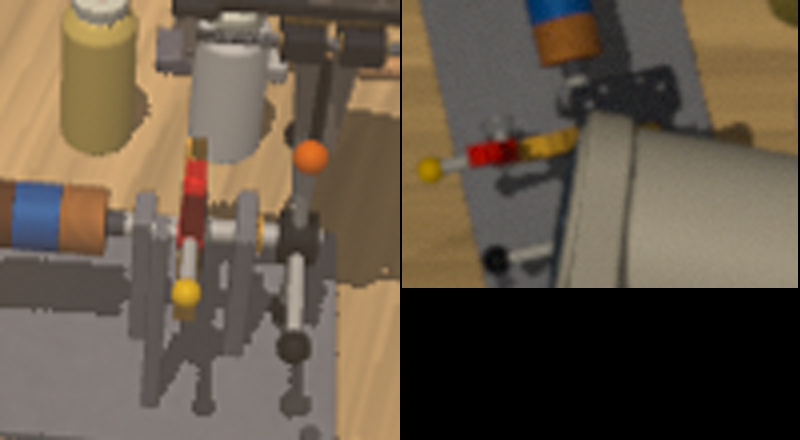

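apply_moves([
  [[0,8,0],0],
  [[0,8,0],0],
  [[0,0,-20],0],
  [[0,0,-20],0],
  [[0,0,-20],0],
  [[0,0,-17],0],
  [[0,0,0],0],
])

```text
clock: 8.37
tcp_pos: [0.451, -0.1006, 0.271]
ee_rot: [-179.5, -0.0, 12.5]
wrist_force: [0.2, -0.4, -0.8]
gripper_width: 0.0009
```

```bash
python3 st.py; python3 snap.py s7
```

```text
t 8.3667 stand mm [-72.7 -32.2 271. ] rpy [-1.7946e+02 -3.0000e-02  1.2500e+01] F [ 0.24 -0.43 -0.8 ] w 0.000875148077188376 q [-13.2   2.3 108.7   0.5  69.3 -25.8]
```

View pics/s7.png

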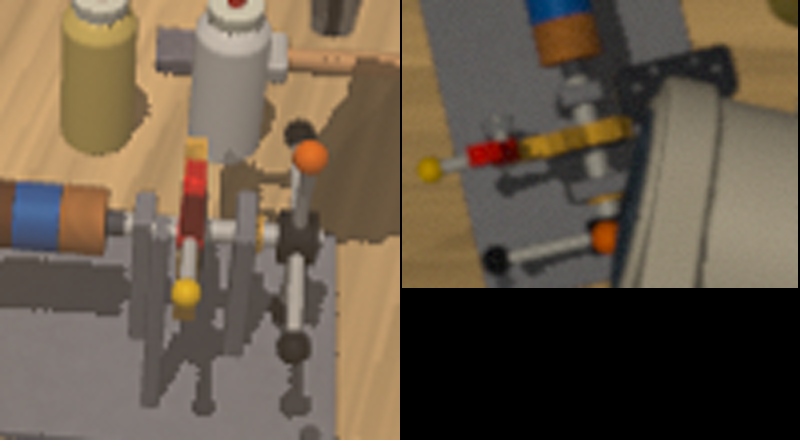

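apply_moves([
  [[0,-25,0],0],
  [[0,-25,0],0],
  [[10,-25,0],0],
  [[20,-25,0],0],
  [[20,-25,0],0],
  [[15,-18,0],0],
  [[4,0,0],0],
  [[0,0,0],0],
  [[0,0,0],0],
])

```text
clock: 9.22
tcp_pos: [0.4816, 0.057, 0.2564]
ee_rot: [-179.2, 1.1, 12.3]
wrist_force: [-0.3, 0.1, 0.7]
gripper_width: 0.0007
```

```bash
python3 st.py
```

```text
t 9.2167 stand mm [ -9.4 115.3 256.4] rpy [-179.24    1.11   12.26] F [-0.29  0.13  0.73] w 0.000724061059672489 q [  6.1   5.9 106.6   0.7  68.7  -6.4]
```

apply_moves([
  [[6,0,12],0],
  [[3,0,12],0],
  [[0,0,9],0],
  [[0,0,0],0],
  [[0,0,0],0],
])

```text
clock: 9.63
tcp_pos: [0.4867, 0.0538, 0.2197]
ee_rot: [-179.3, 1.4, 12.0]
wrist_force: [-0.0, 0.5, -0.3]
gripper_width: 0.0006
```

```bash
python3 st.py; python3 snap.py s8
```

```text
t 9.6333 stand mm [ -5.1 111.1 219.7] rpy [-179.29    1.38   12.03] F [-0.02  0.47 -0.25] w 0.0005634490774734128 q [  5.7   8.6 108.4   0.6  64.4  -6.6]
```

View pics/s8.png

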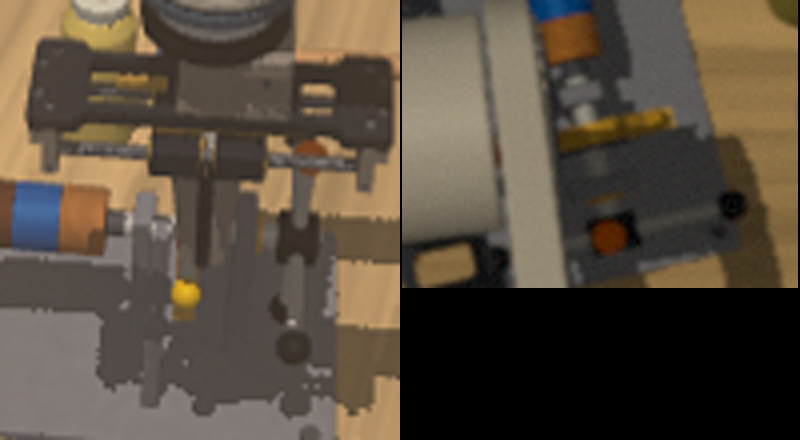

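apply_moves([
  [[3,7,-1],0],
  [[2,7,-1],0],
  [[0,7,-1],0],
  [[0,7,0],0],
  [[0,7,0],0],
  [[0,7,0],0],
  [[0,7,0],0],
  [[0,7,0],0],
  [[0,5,0],0],
  [[0,0,0],0],
])

```text
clock: 10.57
tcp_pos: [0.5077, -0.0121, 0.2251]
ee_rot: [-179.4, 1.1, 12.0]
wrist_force: [0.1, 1.0, 0.1]
gripper_width: 0.0003
```

```bash
python3 st.py; python3 snap.py s9
```

```text
t 10.5667 stand mm [  1.5  42.2 225.1] rpy [-179.35    1.1    12.  ] F [0.12 0.99 0.11] w 0.000349720571158334 q [ -1.8   9.8 106.2   0.4  65.2 -14. ]
```

View pics/s9.png

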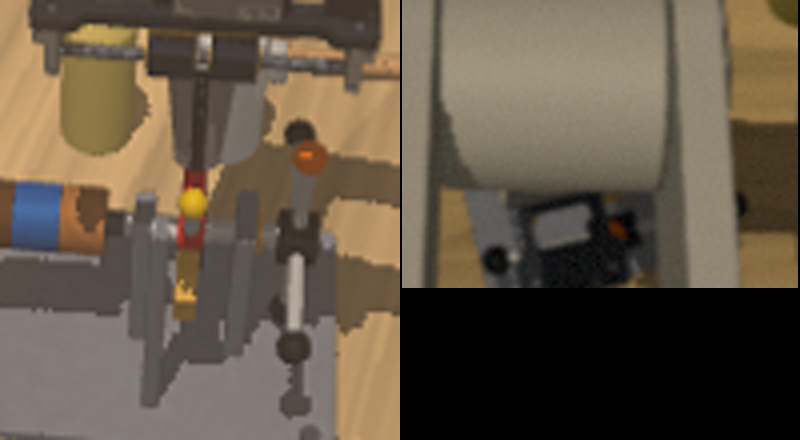

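apply_moves([
  [[0,6,0],0],
  [[0,6,0],0],
  [[0,6,0],0],
  [[0,6,0],0],
  [[0,6,0],0],
  [[0,6,0],0],
  [[0,6,0],0],
  [[0,6,0],0],
  [[0,0,0],0],
])

```text
clock: 11.42
tcp_pos: [0.5185, -0.0626, 0.2244]
ee_rot: [-179.3, 1.1, 12.1]
wrist_force: [-0.3, -0.3, 0.1]
gripper_width: 0.0
```

```bash
python3 st.py; python3 snap.py s10
```

```text
t 11.4167 stand mm [  1.3  -9.4 224.4] rpy [-179.33    1.11   12.1 ] F [-0.25 -0.25  0.1 ] w 2.781617746843416e-05 q [ -7.2  11.2 104.6   0.3  65.5 -19.4]
```

View pics/s10.png

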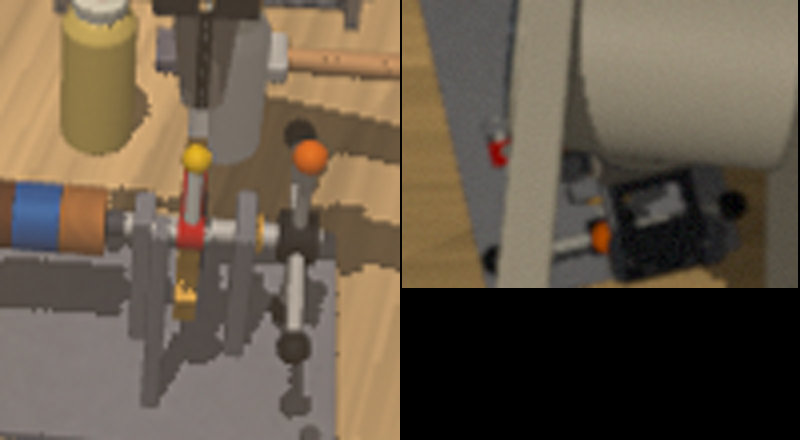

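apply_moves([
  [[0,0,-20],0],
  [[0,0,-20],0],
  [[0,0,-20],0],
  [[-10,20,0],0],
  [[-20,25,0],0],
  [[-20,25,0],0],
  [[-20,25,0],0],
  [[-20,25,0],0],
  [[0,25,0],0],
  [[0,25,0],0],
  [[0,0,0],0],
  [[0,0,0],0],
])

```text
clock: 12.52
tcp_pos: [0.4645, -0.251, 0.2873]
ee_rot: [-179.3, 1.1, 12.4]
wrist_force: [0.3, 0.5, -0.1]
gripper_width: 0.0004
```

```bash
python3 st.py; python3 snap.py s11
```

```text
t 12.5167 stand mm [ -91.3 -182.1  287.3] rpy [-179.25    1.07   12.41] F [ 0.28  0.49 -0.08] w 0.0003699956358209933 q [-28.5   8.5  99.6  -0.1  73.2 -40.8]
```

View pics/s11.png

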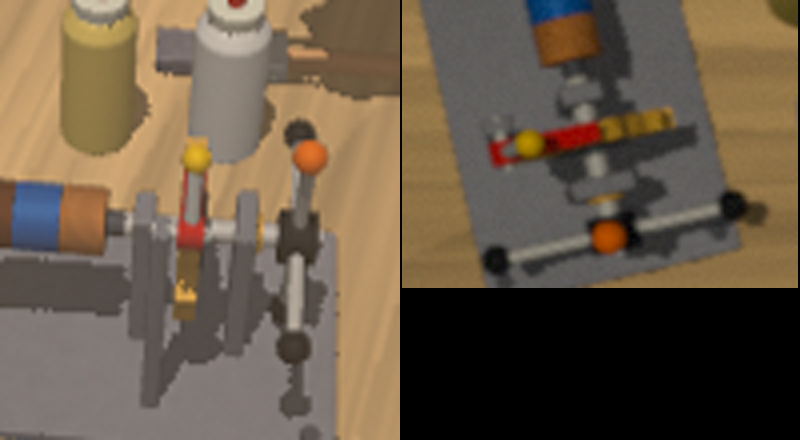

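```bash
python3 -c "
from bench import order
print(order.job_done())"
```

```text
the job is handed in; nothing more can be done
None
```

The wheel is back one notch with the pawl seated in it, and I have handed the job in at 12.5 s of the 48 s. No verdict was reported.

With the closed fingertips I did three pushes:
1. **Pawl up:** I pushed the yellow knob over until the pawl fell back and stayed up.
2. **Wheel back:** I pushed the orange knob one tooth backward.
3. **Pawl down:** I tipped the pawl off its rest and let it follow the finger down into the notch.

My last pictures, taken with the arm clear, showed:
- **Pawl:** the yellow knob sits within about a pixel of where it was at the start with the pawl down, so the pawl is at about 0 rad.
- **Wheel:** it reads between -0.42 and -0.46 rad depending on which knob and camera I use. That is inside the notch range of -0.60 to -0.34.
- **Surroundings:** the bottles look unmoved in the side view and the blank was never approached. I did not look at the cup, or measure the brush, again at the end, but the arm stayed well clear of both.
- **Forces:** every wrist force I read stayed under 2 N.

One push on the yellow knob stopped short, at about 1.28 rad. I finished it with a further push before touching the wheel.

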